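# Slide the hot terrine along the upstand with the turner

### The job

The red covered terrine on the steel pan rods is oven-hot: touch it only with the black turner. Holding the turner, first push the terrine back until it stands snug against the white upstand, then feed it slowly and steadily to the left, away from the cooktop, keeping it against the upstand all the way, until its leading end wall is level with the ends of the rods. Then lay the turner down flat and right way up on the bare worktop, clear of the rods and the cooktop, and leave everything else where it is.

Things in the scene. Friction and masses are not known exactly. Their poses are not given: they have to be found in the camera images.
- upstand: Fixed white upstand, a low wall 60 mm high and 20 mm thick along the far side, and the four steel pan rods in front of it. Origin: on the worktop at the foot of the wall's front face (the plane x = 0), midway along the rods. y runs along the wall (+y: robot's left, the feed), +x into the wall, z up. Rods: y = -200 to +200 mm, at x = -25, -60, -95, -130 mm.
- rod_ends (a point): Middle of the left (+y) ends of the four rods; in the upstand's frame x = -77.5, y = +200 mm. The rods are 10 mm wide and stand 5 mm above the worktop; the terrine's underside rests on them.
- terrine: Hot red terrine, lid fast, 100 mm wide (x), 160 mm long (y), about 0.75 kg. Flat upright walls to 62 mm, lid to 75, steel knob to 98 mm; at each end a lug 50 mm wide sticks out 12 mm, 44 to 56 mm up. Origin: centre of the underside. Starts on the right half of the rods, loose, 10 to 45 mm off the upstand, its +x roughly towards it, +y along the feed.
- back_lead (a point): On the terrine: the back (upstand-side) vertical edge at its leading (+y) end, 30 mm above its underside; terrine frame x = +50, y = +80 mm.
- back_trail (a point): On the terrine: the back (upstand-side) vertical edge at its trailing (-y) end, 30 mm above its underside; terrine frame x = +50, y = -80 mm.
- lead_end (a point): On the terrine: middle of the leading (+y) end wall, 30 mm above its underside; terrine frame x = 0, y = +80 mm (the wall, not the lug handle).
- turner: Black slotted turner, 305 mm, 0.09 kg, lying right way up in front of the rods. +x from handle to blade, z up. Origin: on the worktop under its balance point, where to hold it: handle middle there 23.5 mm up, 20 mm wide (y), 13 mm thick. Blade 85 mm wide, 90 long, 3 thick; straight front edge at x = +135 mm, on the worktop; it slopes up backwards to 20 mm. Handle end x = -169 mm.
- turner_tip (a point): Middle of the turner's straight front edge, 1.5 mm above its underside; turner frame x = +135 mm.
- turner_end (a point): End of the turner's handle; turner frame x = -169 mm, 6.6 mm above the worktop as it lies.
- cooktop_edge (a point): On the left (+y) edge of the fixed induction cooktop, a black glass plate 4 mm high, 520 mm (x) by 580 mm (y), to the right of the rods. Its edge runs along world x through this point; the glass lies to the right (-y) of it.
- salt_cellar: Glass salt cellar with hinged steel top, 88 mm across, 60 mm high, standing beyond the left ends of the rods; origin: centre of the underside. Leave alone.
- spoon_rest: Blue ceramic spoon rest, a 110 mm round bowl 16 mm high with a handle 70 mm long to its -x; origin: under the bowl's centre. Leave alone.
- pot_stand: Slatted wooden pot stand, 180 by 176 mm, 20 mm high; origin: centre of the underside. Leave alone.
- tongs: Steel tong pair lying on its side, 245 mm long, 30 mm high, along its x; origin: about its middle, on the worktop. Leave alone.
There are look-alikes about, which are no part of the job. There is more than one size of the terrine; the job needs the larger.

How it is judged (in metres and radians):
On the way:
1. the terrine has been pushed back snug against the upstand (both back edges within 6 mm) while it is still on the right half of the rods (its middle not past theirs) (x of each of back_lead, back_trail in the frame of upstand above -0.006 m and y of terrine in the frame of upstand below 0 m), for 0.1 s.
At the end, for the whole second after the job is handed in: Terrine level and still, both ends of its back wall within 6 mm of the upstand, its leading wall within 15 mm of level with the left rod ends; turner flat, right way up and still on the worktop, front edge and handle end in front of the rods and left of the cooktop (x of each of back_lead, back_trail in the frame of upstand above -0.006 m and y of lead_end in the frame of rod_ends between -0.015 and 0.015 m and angle between terrine's own z axis and vertical below 0.05 rad and linear speed of terrine below 0.01 m/s and linear speed of turner below 0.02 m/s and angle between turner's own z axis and vertical below 0.1 rad and height (world z) of turner_tip below 0.012 m and height (world z) of turner_end below 0.018 m and x of each of turner_tip, turner_end in the frame of upstand below -0.14 m and y of each of turner_tip, turner_end in the frame of cooktop_edge above 0 m); the robot touches nothing.
It fails at once if the robot itself touches the hot terrine (contact force between any of the fingers, the arm and terrine above 0.5 N).
It fails at once if the terrine leaves the upstand while it is fed: either end of its back wall stands more than 10 mm off once its middle is past the middle of the rods (y of terrine in the frame of upstand above 0 m and x of any of back_lead, back_trail in the frame of upstand below -0.01 m).
It fails at once if the terrine is shoved faster than 0.25 m/s, tipped or lifted (linear speed of terrine above 0.25 m/s or angle between terrine's own z axis and vertical above 0.15 rad or height (world z) of terrine above 0.02 m).
It fails at once if the salt cellar, spoon rest, pot stand or tongs are moved more than 15 mm (distance of any of salt_cellar, spoon_rest, pot_stand, tongs from where it was at the start of the episode above 0.015 m).
It also fails if it takes over 67 s, if anything falls off the work surface, if the arm or the gripper's body presses on something with over 40 N, if the wrist force passes 120 N, or if a joint passes its speed limit or range.

### The arm

A 6-joint arm with a two-finger parallel gripper is mounted at the origin on the work surface. World frame = base frame: x ahead of the robot, y to its left, z up, the work surface at z = 0. Lengths are in m, angles in degrees, forces in N, time in s.
With the tool pointing down it reaches from about 0.4 to 0.825 m from the base axis. Payload 7 kg.
Tool frame: the origin (TCP) lies between the finger pads; the fingertips stand 19 mm ahead of it and the grasp point (between the pads) is the TCP; x points along the fingers, y is the direction in which the jaws open and shut, and the axes are right-handed (so a half turn about x gives the same grasp; the last joint's range is limited). The gripper opens to 88 mm and grips with 3 to 60 N. Pads are 19 mm wide; open, the fingers measure 130 mm over their backs; the gripper's body (78 mm by 193 mm) begins 47 mm behind the grasp point.
Start: joints at [89.502, 20.546, 0.682, 0, -70.136, -16.507], TCP at [0.197, 0.645, 0.246] pointing down, gripper open.
Joint ranges: [-176.03, 176.03], [-82.01, 121.73], [-58.28, 71.71], [-173.87, 95.51], [-174.79, -0.11], [-173.66, 173.66]. Speed limits (degrees/s): [136.94, 136.94, 172.46, 180, 180, 180].

### API

Orientations are given as [roll, pitch, yaw] about the fixed x, y, z axes, in that order (R = Rz(yaw) Ry(pitch) Rx(roll)).
In Python, from plant import r gives the robot as it stands.
- The arm moves only by the tool send_rows, never from a script. Its argument "plan" is a list of rows, each a list of 2 entries, a list of its own where there are three numbers: the shift along the tool's x, y, z scaled (see below), then the turn, a rotation vector about the tool's x, y, z scaled (see below). A call has exactly 5 rows; each row is the pose to reach, as a shift and turn from the pose measured when the call began, along the tool's axes at that moment; what a row does not reach only later rows make up. The controller multiplies each number of a shift by 0.15 m and each number of a turn by pi/4 rad. A row lasts 1/10 s, in which the tool goes at most 50 mm and 8.59 degrees, less where a joint would pass 70% of its speed; a pose out of reach is approached as far as the arm can. A call with a number of a shift or a turn outside -1 to 1 is refused whole. A call with a gripper value outside its range is refused whole. "jaw" is the opening, from -1 (shut) to 1 (fully open), so that 0 is half open, set as the call begins (left out, the last holds). The fingers move at their own pace and stop on an object; "force" is the grip in N (left out, the last holds). Time passes only in rows, so rows that repeat a pose let the fingers close, or fill a call up. It gives the time, the measured TCP pose, the force and the opening at its end, in the units of the state.
- r.get_state(): the state, without advancing time (a new reading comes with each control period).
- r.capture(name): name is "scene" or "top" or "wrist"; returns a dict with "color" (420x560x3 uint8, red, green, blue), "range_z" (420x560 float32, m along the optical axis (not along the pixel's ray), 0 where there is no reading), "mtx" (3x3 intrinsics, pixels), "pose" (4x4, takes a point from camera to world coordinates). Camera axes: x right, y down, z forward; pixel columns grow to the right and rows downward; lengths in m; the calibration is good to about 2 mm. A picture is of the moment at which its call begins.
- r.close_job(): hands the job in, once; it reports no verdict.
Trained networks look in a picture, given as the dict that the camera call returned (one of the last four; its "shot" number tells which), for a name from the list of things; names that differ only in an ending like _2 or _b are one class to them, and where a whole thing is asked for, a point or a joint stands for the part that bears it (a point fixed in the world has none). Each returns a list of dicts, best first, with "score" (0 to 1); they miss things now and then, are a little off and sometimes report something else, mostly with a low value. They report only what shows in the picture. A call takes as long as a camera call. They do not tell look-alikes from the thing itself.
- r.find_in(picture, target): "uv" ([column, row] in pixels, amid what is visible of it).
- r.trace(picture, target): "mask" (420x560 bool, what is visible of it) and "uv" ([column, row] in pixels, amid what is visible of it).
The state is a dict: "time_s": time; "joints": joint angles; "qd": joint speeds; "joint_torque": joint torques, N m; "tcp_pos": TCP position; "eef_rot": TCP orientation; "contact_force": force on the tool from outside, world axes, zero at the start; "moment": the same for the moment, N m; "gripper_width": finger opening in m.
Only numpy, scipy, OpenCV 4.12 (cv2) and the standard library are available. Lean on these libraries where they do the work, as an engineer would, in place of code of your own. Each camera call takes 0.05 s, during which the arm holds its last target. There are 200 camera calls.

## Working session

There is one attempt and no reset: what is moved stays moved. The work goes in short steps, Python scripts to look and compute and a tool call to move; the robot and the scene stay as the last step left them, time stands still between calls to the robot, and variables do not carry over. Pictures are saved under pics/ and viewed, about 8 in all and at most 12, crops included, and the job is handed in when it is done.

Besides the shell and the picture viewer there is one more tool, called after "Call:" as name([rows], argument=value, ...), one row to a line, values as JSON. send_rows: Moves the arm, as the interface text tells. Its arguments: {"type":"object","properties":{"plan":{"type":"array"},"jaw":{"type":"number"},"force":{"type":"number"}},"required":["plan"]}

```bash
ls; mkdir -p pics; cat > h.py <<'E'
import numpy as np, cv2
from plant import r
def save(n,im,s=1):
    im=cv2.cvtColor(im,cv2.COLOR_RGB2BGR)
    if s!=1: im=cv2.resize(im,None,fx=s,fy=s,interpolation=cv2.INTER_CUBIC)
    cv2.imwrite('pics/'+n+'.png',im)
def world(p,uv,d=None):
    uv=np.atleast_2d(uv).astype(float)
    if d is None: d=p['range_z'][uv[:,1].astype(int),uv[:,0].astype(int)]
    K=p['mtx'];T=p['pose']
    c=np.c_[(uv[:,0]-K[0,2])/K[0,0]*d,(uv[:,1]-K[1,2])/K[1,1]*d,d]
    return c@T[:3,:3].T+T[:3,3]
def plane(p,uv,z):
    uv=np.atleast_2d(uv).astype(float);T=p['pose']
    a=world(p,uv,np.ones(len(uv)))-T[:3,3]
    return T[:3,3]+a*((z-T[2,3])/a[:,2])[:,None]
def maskpts(p,m):
    v,u=np.nonzero(m&(p['range_z']>0)); return world(p,np.c_[u,v])
def proj(p,X):
    T=p['pose'];c=(np.atleast_2d(X)-T[:3,3])@T[:3,:3];q=c@p['mtx'].T;return q[:,:2]/q[:,2:]
E
python3 - <<'E'
from h import *
np.set_printoptions(precision=4,suppress=True)
ims=[]
for n in ['top','scene']:
    p=r.capture(n); save(n+'0',p['color'],1.4); ims.append(p)
    print(n,p['pose'].tolist(),p['mtx'][0,0])
    for t in ['terrine','turner','upstand','cooktop_edge','salt_cellar','spoon_rest','pot_stand','tongs']:
        for d in r.trace(p,t)[:3]:
            X=maskpts(p,d['mask']); print(t,round(d['score'],2),np.round(d['uv']),np.median(X,0) if len(X) else None,X.min(0),X.max(0))
print(r.get_state())
E
```

```text
pics
top [[-0.025317859216860545, -0.9935427113460551, 0.1105978604485852, 0.41324962297668666], [-0.999673049673025, 0.02555821618155872, 0.0007558723771338338, 0.1804459125778095], [-0.003577675517571956, -0.11054256337151858, -0.9938649515508354, 1.4777393628853066], [0.0, 0.0, 0.0, 1.0]] 464.24228740664284
terrine 0.59 [338. 206.] [0.5857 0.0162 0.0798] [ 0.5395 -0.0786  0.001 ] [0.6391 0.1051 0.1094]
terrine 0.56 [333. 126.] [0.8383 0.0162 0.0562] [ 0.7756 -0.0364 -0.0012] [0.9274 0.0633 0.0791]
turner 0.85 [302. 255.] [0.4384 0.1162 0.0185] [ 0.3988 -0.0962 -0.0045] [0.5069 0.2045 0.0411]
upstand 0.59 [292. 177.] [0.6678 0.1325 0.0552] [ 0.5247 -0.6005 -0.007 ] [0.7338 0.7821 0.0712]
cooktop_edge 0.75 [215. 194.] [0.6241 0.3909 0.0578] [0.5831 0.3503 0.0204] [0.6692 0.4352 0.0677]
cooktop_edge 0.65 [486. 287.] [ 0.3133 -0.4523  0.0052] [ 0.0679 -0.7103 -0.007 ] [ 0.5951 -0.248   0.0825]
cooktop_edge 0.42 [149. 246.] [0.4622 0.5955 0.0201] [ 0.3585  0.4939 -0.0057] [0.5657 0.6989 0.033 ]
salt_cellar 0.73 [214. 194.] [0.6228 0.3906 0.0573] [ 0.5817  0.3503 -0.0034] [0.6773 0.4352
[... 1468 characters left out ...]
38] [0.5683 0.7021 0.0277]
pot_stand 0.48 [263. 252.] [0.6867 0.2527 0.0556] [ 0.5344 -0.591  -0.0066] [0.7193 0.771  0.0684]
tongs 0.57 [368. 233.] [0.3558 0.3733 0.0131] [ 0.2144  0.3292 -0.0048] [0.4564 0.3924 0.0314]
{'time_s': 0.9, 'joints': array([ 89.5021,  20.5461,   0.6832,   0.0011, -70.1341, -16.5055]), 'qd': array([ 0.0207, -0.1027,  0.0677, -0.0305, -0.1327,  0.0035]), 'joint_torque': array([  0.0006, -58.2357,  29.3303,   7.0025,   0.0126,  -0.    ]), 'tcp_pos': array([0.1974, 0.6455, 0.2456]), 'eef_rot': array([-92.2574,  89.9969,  70.7396]), 'contact_force': array([-0.6763,  0.7955,  0.7686]), 'moment': array([ 0.0055, -0.0422, -0.0335]), 'gripper_width': 0.08767076810735651}
```

View pics/top0.png

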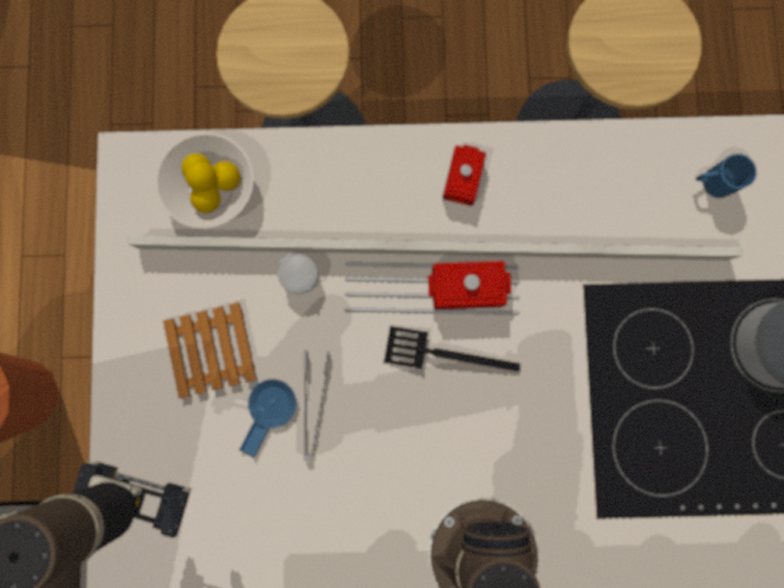

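View pics/scene0.png

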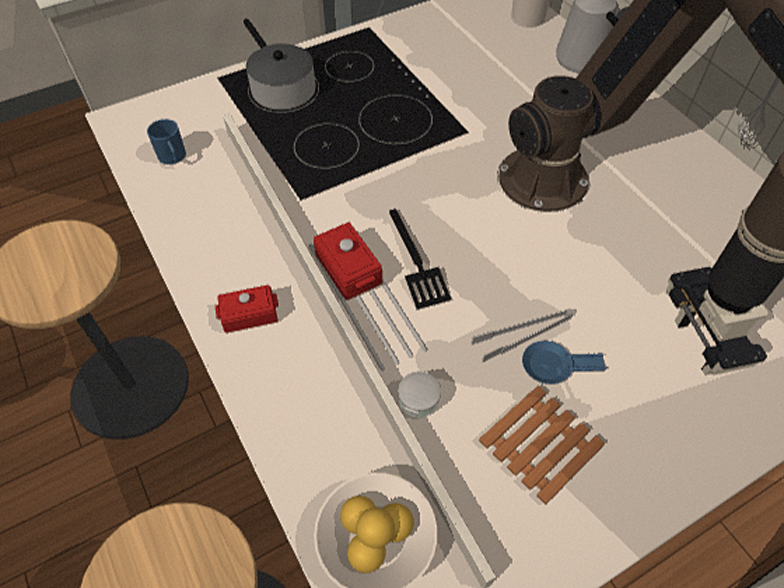

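The job's terrine is the large one on the rods, at about (470,284) in the top view. The look-alike is the small terrine beyond the upstand at (465,174). There is only one turner, at (450,350). Next I measure both views precisely.

```bash
cat >> h.py <<'E'
def redmask(p):
    h=cv2.cvtColor(p['color'],cv2.COLOR_RGB2HSV)
    return (((h[...,0]<6)|(h[...,0]>174))&(h[...,1]>190)&(h[...,2]>60))
def terr(p):
    """centre/yaw from wall-top points of big terrine: lid-top plane rectangle"""
    m=redmask(p);v,u=np.nonzero(m&(p['range_z']>0));X=world(p,np.c_[u,v])
    k=(X[:,0]<0.74)&(X[:,2]>0.02)&(X[:,2]<0.09)&(X[:,0]>.4)&(abs(X[:,1])<.4);X=X[k]
    return X
E
python3 - <<'E'
from h import *
np.set_printoptions(precision=4,suppress=True)
for n in ['top','scene']:
    p=r.capture(n); Z=p['range_z']
    v,u=np.nonzero(Z>0);W=world(p,np.c_[u,v])
    t=W[(abs(W[:,0]-.45)<.05)&(abs(W[:,1]-.3)<.04)]; print(n,'table z',np.median(t[:,2]))
    w=W[(W[:,2]>.045)&(W[:,2]<.075)&(W[:,0]>.62)&(W[:,0]<.75)&((W[:,1]<-.12)|(W[:,1]>.45))&(abs(W[:,1])<.6)]
    a=np.polyfit(w[:,1],w[:,0],1);res=w[:,0]-np.polyval(a,w[:,1])
    print('wall mid line x=a y+b',a,'yaw',-np.degrees(np.arctan(a[0])),'res pct',np.percentile(res,[2,10,50,90,98]),'z',np.median(w[:,2]))
    # rgb-based wall edges at z=.06 / rods ends by gray profile
    X=terr(p); top=X[X[:,2]>.07]; print('terr all',len(X),X.min(0),X.max(0))
    for lo,hi in((.072,.09),(.055,.09)):
        q=X[(X[:,2]>lo)&(X[:,2]<hi)]; print('rect',lo,np.median(q,0),cv2.minAreaRect((q[:,:2]*1000).astype(np.float32)))
    d=r.trace(p,'turner')[0]; m=d['mask']
    g=cv2.cvtColor(p['color'],cv2.COLOR_RGB2GRAY); md=cv2.dilate(m.astype(np.uint8),np.ones((5,5)))>0
    dk=md&(g<70); vv,uu=np.nonzero(dk); 
    P=plane(p,np.c_[uu,vv],.012)[:,:2]; 
    ax=cv2.fitLine((P).astype(np.float32),cv2.DIST_L2,0,1e-4,1e-4).ravel(); dr=ax[:2]
    if dr[1]<0: dr=-dr
    s=(P-ax[2:])@dr; h=s<np.percentile(s,1)+.15
    hl=cv2.fitLine(P[h].astype(np.float32),cv2.DIST_L2,0,1e-4,1e-4).ravel();hd=hl[:2]*(1 if hl[1]>0 else -1)
    bl=s>s.max()-.08
    s2=(P-hl[2:])@hd; print('turner ax ang',np.degrees(np.arctan2(dr[1],dr[0])),'handle ang',np.degrees(np.arctan2(hd[1],hd[0])),'ends',hl[2:]+hd*s2.min(),hl[2:]+hd*s2.max(),'len',np.ptp(s2),'blade rect',cv2.minAreaRect((P[bl]*1000).astype(np.float32)))
    hz=maskpts(p,dk&(g<70)); hs=(hz[:,:2]-hl[2:])@hd
    for a0 in np.arange(s2.min(),s2.max(),.04):
        k=(hs>a0)&(hs<a0+.04); print(' s',round(a0-s2.min(),3),np.median(hz[k],0) if k.any() else None,k.sum())
p=r.capture('top'); save('crop',p['color'][165:275,230:430],4)
E
```

```text
top table z 0.0012495100945856263
wall mid line x=a y+b [0.0528 0.6754] yaw -3.02304386386747 res pct [-0.0151 -0.0098 -0.0012  0.0092  0.0379] z 0.06050229390966211
terr all 1520 [ 0.5396 -0.0721  0.0446] [0.6345 0.1018 0.0899]
rect 0.072 [0.5863 0.0181 0.0805] ((588.097412109375, 13.351638793945312), (93.09613037109375, 155.73133850097656), 0.6664363741874695)
rect 0.055 [0.5842 0.0215 0.08  ] ((587.0330810546875, 14.866966247558594), (94.43815612792969, 173.95822143554688), 0.27291905879974365)
turner ax ang 78.69833 handle ang 78.11031 ends [ 0.4038 -0.0939] [0.4652 0.1978] len 0.29805031649746105 blade rect ((455.91546630859375, 158.95184326171875), (79.69647979736328, 79.45936584472656), 78.7830581665039)
 s 0.0 [ 0.4083 -0.074   0.0163] 64
 s 0.04 [ 0.4159 -0.0356  0.0195] 64
 s 0.08 [0.4232 0.0048 0.0243] 67
 s 0.12 [0.433  0.0426 0.0285] 63
 s 0.16 [0.4403 0.08   0.0317] 56
 s 0.2 [0.4477 0.1262 0.0203] 192
 s 0.24 [0.4552 0.1591 0.0123] 119
 s 0.28 [0.4623 0.1908 0.006 ] 113
scene table z -0.0007601690178407061
wall mid line x=a y+b [0.0566 0.678 ] yaw -3.2393569888576113 r
[... 196 characters left out ...]
881347656), (94.8487319946289, 158.2990264892578), 0.2277834564447403)
rect 0.055 [0.5977 0.0352 0.077 ] ((591.5838623046875, 21.053482055664062), (98.30264282226562, 175.75897216796875), 0.604494571685791)
turner ax ang 77.86261 handle ang 80.93619 ends [ 0.4077 -0.0945] [0.4562 0.2099] len 0.3082170945972775 blade rect ((459.1701965332031, 168.6385955810547), (80.2830810546875, 85.98750305175781), 77.15670776367188)
 s 0.0 [ 0.412  -0.0733  0.0133] 44
 s 0.04 [ 0.4193 -0.0348  0.0171] 47
 s 0.08 [0.4257 0.0034 0.0217] 52
 s 0.12 [0.4338 0.0425 0.0248] 55
 s 0.16 [0.4436 0.0805 0.0284] 55
 s 0.2 [0.4501 0.1267 0.0179] 186
 s 0.24 [0.4569 0.1603 0.0102] 176
 s 0.28 [0.4633 0.1916 0.0031] 135
```

View pics/crop.png

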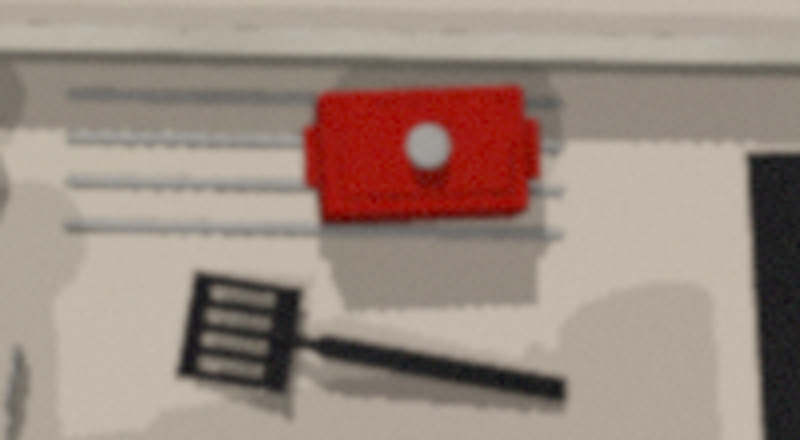

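The crop confirms the large terrine on the rods, with corners near (318,94), (520,87), (525,212) and (322,220). The rods' left ends are at x≈67 and their right ends at x≈562. The turner's blade points left.

```bash
cat >> h.py <<'E'
from scipy.spatial.transform import Rotation as Ro
np.set_printoptions(precision=4,suppress=True)
def Rcur(s): return Ro.from_euler('xyz',s['eef_rot'],degrees=True).as_matrix()
def Rdown(th,pitch=0):  # tool z along handle heading th (deg), tool x down; pitch>0 raises tip
    h=np.array([np.cos(np.radians(th)),np.sin(np.radians(th)),0]);x=np.array([0,0,-1.]);
    R=np.c_[x,np.cross(h,x),h]
    return Ro.from_rotvec(np.radians(-pitch)*np.cross([0,0,1],h)).as_matrix()@R
def go(pos,R,n=5):
    s=r.get_state();C=Rcur(s)
    sh=C.T@(np.array(pos)-s['tcp_pos'])/.15; rv=Ro.from_matrix(C.T@R).as_rotvec()/(np.pi/4)
    print('tcp',s['tcp_pos'],'j',np.round(s['joints'],1),'F',np.round(s['contact_force'],1),'w',round(s['gripper_width'],4),'t',s['time_s'])
    print('shift',np.round(sh,3),'turn',np.round(rv,3),'| rows needed',np.linalg.norm(sh)*3,np.degrees(np.linalg.norm(rv)*np.pi/4)/8.59)
E
python3 - <<'E'
from h import *
p=r.capture('top')
uv=lambda a:np.array(a,float)/4+[230,165]-[.375,.375]
rl=plane(p,uv([[67,93],[67,135],[67,180],[65,225]]),.005);rr=plane(p,uv([[560,100],[562,145],[562,190],[563,234]]),.005)
print(rl,rr); L=rl.mean(0);Rr=rr.mean(0);d=L-Rr;print('rod yaw',np.degrees(np.arctan2(d[1],d[0]))-90,'len',np.linalg.norm(d),'mid',(L+Rr)/2)
y=np.array([d[0],d[1]])/np.linalg.norm(d[:2]);x=np.array([y[1],-y[0]]);O=((L+Rr)/2)[:2]+.0775*x
print('upstand O',O)
c=plane(p,uv([[318,94],[520,87],[525,212],[322,220]]),.067)
print('terr corners in upstand',np.c_[(c[:,:2]-O)@x,(c[:,:2]-O)@y])
print('world',c)
ck=plane(p,uv([[750,155]]),.004);print('cooktop corner',ck)
s=r.get_state();C=Rcur(s);print(C,'z heading',np.degrees(np.arctan2(C[1,2],C[0,2])))
go([.4375,.057,.14],Rdown(78.4));go([.4375,.057,.14],Rdown(78.4-180))
E
```

```text
[[0.6512 0.291  0.005 ]
 [0.6172 0.2916 0.005 ]
 [0.581  0.2922 0.005 ]
 [0.545  0.2944 0.005 ]] [[ 0.6353 -0.1039  0.005 ]
 [ 0.599  -0.1038  0.005 ]
 [ 0.5628 -0.1022  0.005 ]
 [ 0.5277 -0.1013  0.005 ]]
rod yaw -2.5242334184592323 len 0.3954985232409491 mid [0.5899 0.0947 0.005 ]
upstand O [0.6673 0.0913]
terr corners in upstand [[-0.032   0.0008]
 [-0.0237 -0.1543]
 [-0.1201 -0.1581]
 [-0.1291 -0.0034]]
world [[ 0.6355  0.0935  0.067 ]
 [ 0.6369 -0.0617  0.067 ]
 [ 0.5404 -0.0613  0.067 ]
 [ 0.5383  0.0936  0.067 ]]
cooktop corner [[ 0.5872 -0.2537  0.004 ]]
[[ 0.     -0.2924 -0.9563]
 [ 0.     -0.9563  0.2924]
 [-1.     -0.     -0.    ]] z heading 162.9963832424164
tcp [0.1974 0.6455 0.2456] j [ 89.5  20.5   0.7   0.  -70.1 -16.5] F [-0.6 -0.6  0.3] w 0.0875 t 1.2
shift [ 0.704  3.284 -2.678] turn [1.88 0.   0.  ] | rows needed 12.885448476813398 9.848240192700773
tcp [0.1974 0.6455 0.2456] j [ 89.5  20.5   0.7   0.  -70.1 -16.5] F [-0.6 -0.6  0.3] w 0.0875 t 1.2
shift [ 0.704  3.284 -2.678] turn [-2.12 -0.    0.  ] | rows needed 12.885448476813398 11.106358179470998
```

Call:
send_rows([
  [[0,0.2,-0.16],[0.18,0,0]],
  [[0,0.4,-0.33],[0.36,0,0]],
  [[0,0.6,-0.49],[0.54,0,0]],
  [[0,0.8,-0.65],[0.72,0,0]],
  [[0,1.0,-0.82],[0.9,0,0]],
], jaw=1, force=50)

```text
time_s: 1.7
tcp_pos: [0.2715, 0.4646, 0.2457]
eef_rot: [-52.1, 90.0, 70.1]
contact_force: [0.4, -0.9, 1.0]
gripper_width: 0.0878
```

```bash
python3 -c "
from h import *
go([.4375,.057,.14],Rdown(78.4))"
```

```text
tcp [0.2715 0.4646 0.2457] j [ 80.6   7.6 -16.6   0.  -65.7 -48.4] F [ 0.4 -0.9  1. ] w 0.0878 t 1.7
shift [ 0.704  0.511 -2.889] turn [0.973 0.    0.   ] | rows needed 9.052457522506044 5.096478555306862
```

Call:
send_rows([
  [[0,0.05,-0.25],[0.18,0,0]],
  [[0,0.1,-0.5],[0.36,0,0]],
  [[0,0.14,-0.75],[0.54,0,0]],
  [[0,0.18,-1.0],[0.72,0,0]],
  [[0,0.18,-1.0],[0.9,0,0]],
])

```text
time_s: 2.2
tcp_pos: [0.3292, 0.3199, 0.2461]
eef_rot: [-3.4, 90.0, 77.8]
contact_force: [-0.4, 0.9, 0.2]
gripper_width: 0.0879
```

```bash
python3 -c "
from h import *
go([.4375,.057,.14],Rdown(78.4))"
```

```text
tcp [0.3292 0.3199 0.2461] j [ 68.9  -0.4 -25.3  -0.  -65.  -77.7] F [-0.4  0.9  0.2] w 0.0879 t 2.2
shift [ 0.706 -0.982 -1.622] turn [0.062 0.001 0.   ] | rows needed 6.069535096195107 0.3265099466275675
```

Call:
send_rows([
  [[0.1,-0.12,-0.25],[0.06,0,0]],
  [[0.2,-0.25,-0.5],[0.06,0,0]],
  [[0.3,-0.4,-0.75],[0.06,0,0]],
  [[0.4,-0.55,-1.0],[0.06,0,0]],
  [[0.5,-0.7,-1.0],[0.06,0,0]],
])

```text
time_s: 2.7
tcp_pos: [0.4094, 0.1521, 0.1709]
eef_rot: [2.4, 89.9, 80.8]
contact_force: [0.1, 1.1, 1.2]
gripper_width: 0.0878
```

```bash
python3 -c "
from h import *
go([.4375,.057,.14],Rdown(78.4))"
```

```text
tcp [0.4094 0.1521 0.1709] j [ 46.4   1.5 -34.2  -0.1 -54.3 -58. ] F [0.1 1.1 1.2] w 0.0878 t 2.7
shift [ 0.205 -0.311 -0.584] turn [-0.     0.002 -0.   ] | rows needed 2.0777324172827485 0.010451051447931752
```

Call:
send_rows([
  [[0.1,-0.15,-0.3],[0,0,0]],
  [[0.2,-0.31,-0.584],[0,0,0]],
  [[0.2,-0.31,-0.584],[0,0,0]],
  [[0.2,-0.31,-0.584],[0,0,0]],
  [[0.2,-0.31,-0.584],[0,0,0]],
])

```text
time_s: 3.2
tcp_pos: [0.4376, 0.0574, 0.1412]
eef_rot: [-17.9, 89.9, 60.5]
contact_force: [0.2, 0.3, 0.7]
gripper_width: 0.0877
```

```bash
python3 - <<'E'
from h import *
p=r.capture('wrist'); save('w1',p['color'])
d=r.trace(p,'turner')
for q in d[:1]:
    m=q['mask'];g=cv2.cvtColor(p['color'],cv2.COLOR_RGB2GRAY)
    v,u=np.nonzero(m&(p['range_z']>0)&(g<80));X=world(p,np.c_[u,v]);print(q['score'],q['uv'],X.min(0),X.max(0))
    h=np.array([np.cos(np.radians(78.4)),np.sin(np.radians(78.4))]);n=np.array([h[1],-h[0]])
    for a in np.arange(-.12,.26,.02):
        s=X[:,:2]@h;k=abs(s-(np.array([.44,.072])@h)-a)<.01
        if k.sum()>5:
            t=X[k,:2]@n-np.array([.44,.072])@n;print(round(a,2),k.sum(),'lat',np.percentile(t,[5,50,95]),'z',np.percentile(X[k,2],[5,50,95]))
go([.4375,.057,.0225],Rdown(78.4))
E
```

```text
0.92 [279.0, 160.3] [ 0.3982 -0.0853  0.0068] [0.4995 0.1748 0.0336]
-0.12 776 lat [-0.0094 -0.001   0.0067] z [0.0163 0.0179 0.0194]
-0.1 755 lat [-0.0095 -0.001   0.0068] z [0.0179 0.02   0.0215]
-0.08 732 lat [-0.0096 -0.0014  0.0069] z [0.0202 0.0219 0.0235]
-0.06 679 lat [-0.0097 -0.0017  0.0063] z [0.0222 0.0239 0.0256]
-0.04 662 lat [-0.0091 -0.001   0.0063] z [0.0242 0.026  0.0275]
-0.02 642 lat [-0.0092 -0.0017  0.0064] z [0.0263 0.028  0.0296]
0.0 624 lat [-0.0093 -0.001   0.0065] z [0.0282 0.0299 0.0314]
0.02 435 lat [-0.0094 -0.001   0.0066] z [0.0295 0.0314 0.0328]
0.06 301 lat [-0.0405 -0.0027  0.0375] z [0.0148 0.016  0.0219]
0.08 906 lat [-0.0409 -0.0016  0.0377] z [0.0111 0.0133 0.0153]
0.1 362 lat [-0.0396  0.0153  0.0385] z [0.0083 0.0102 0.0115]
tcp [0.4376 0.0581 0.1414] j [ 33.3   4.  -36.   -0.1 -49.8 -44.7] F [-0.6  0.4  0.7] w 0.0879 t 3.3
shift [ 0.793 -0.    -0.01 ] turn [0.002 0.003 0.001] | rows needed 2.3777061760995775 0.020247151299071117
```

View pics/w1.png

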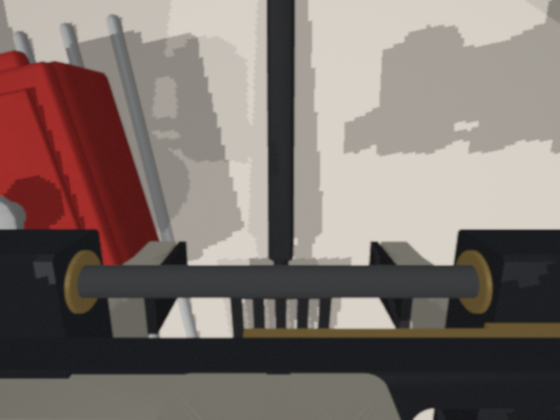

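The wrist view shows the handle centred between the jaws and the terrine at left. A straight grasp would bring the gripper body within a few mm of the hot terrine. So I'll shift 15 mm towards the robot, grip slightly high, and let the closing jaw draw the turner over.

```bash
python3 -c "
from h import *
go([.4228,.060,.028],Rdown(78.4))"
```

```text
tcp [0.4376 0.0581 0.1414] j [ 33.3   4.  -36.   -0.1 -49.8 -44.7] F [-0.6  0.4  0.7] w 0.0879 t 3.3
shift [ 0.756  0.1   -0.009] turn [0.002 0.003 0.001] | rows needed 2.287039121674501 0.020247151299071117
```

Call:
send_rows([
  [[0.1,0.1,-0.01],[0,0,0]],
  [[0.25,0.1,-0.01],[0,0,0]],
  [[0.42,0.1,-0.01],[0,0,0]],
  [[0.6,0.1,-0.01],[0,0,0]],
  [[0.7,0.1,-0.01],[0,0,0]],
])

```text
time_s: 3.8
tcp_pos: [0.4222, 0.061, 0.0353]
eef_rot: [-14.5, 89.9, 64.1]
contact_force: [0.5, -0.5, 0.6]
gripper_width: 0.0877
```

```bash
python3 -c "
from h import *
go([.4228,.060,.028],Rdown(78.4))"
```

```text
tcp [0.4222 0.061  0.0353] j [ 34.9  12.7 -44.9  -0.1 -32.3 -46.2] F [ 0.5 -0.5  0.6] w 0.0877 t 3.8
shift [ 0.048 -0.005 -0.006] turn [0.005 0.003 0.001] | rows needed 0.14716729166377368 0.028949019520584304
```

Call:
send_rows([
  [[0.048,0,-0.006],[0,0,0]],
  [[0.048,0,-0.006],[0,0,0]],
  [[0.048,0,-0.006],[0,0,0]],
  [[0.048,0,-0.006],[0,0,0]],
  [[0.048,0,-0.006],[0,0,0]],
], jaw=-0.3, force=20)

```text
time_s: 4.3
tcp_pos: [0.4225, 0.0605, 0.0288]
eef_rot: [-27.5, 89.8, 51.2]
contact_force: [0.2, -0.0, 0.5]
gripper_width: 0.053
```

Call:
send_rows([
  [[0,0,0],[0,0,0]],
  [[0,0,0],[0,0,0]],
  [[0,0,0],[0,0,0]],
  [[0,0,0],[0,0,0]],
  [[0,0,0],[0,0,0]],
], jaw=-1, force=50)

```text
time_s: 4.8
tcp_pos: [0.4227, 0.0606, 0.029]
eef_rot: [-29.8, 89.8, 48.8]
contact_force: [-0.2, -0.3, 3.4]
gripper_width: 0.0199
```

Call:
send_rows([
  [[0,0,0],[0,0,0]],
  [[-0.1,0,0],[0,0,0]],
  [[-0.2,0,0],[0,0,0]],
  [[-0.3,0.0,0],[0,0,0]],
  [[-0.4,0.0,0],[0,0,0]],
])

```text
time_s: 5.3
tcp_pos: [0.4219, 0.0601, 0.0892]
eef_rot: [-18.1, 89.8, 60.5]
contact_force: [0.1, 0.4, -0.6]
gripper_width: 0.0199
```

```bash
python3 - <<'E'
from h import *
p=r.capture('top'); save('t2',p['color'][150:310,200:440],3)
q=r.capture('scene'); 
for c,n in((p,'top'),(q,'scene')):
    d=r.trace(c,'turner')
    if d:
        X=maskpts(c,d[0]['mask']);print(n,d[0]['score'],d[0]['uv'],X.min(0),np.median(X,0),X.max(0))
q2=q['color'][60:300,120:440]; save('s2',q2,2.4)
go([.385,.03,.12],Rdown(-3))
E
```

```text
top 0.82 [286.9, 251.8] [ 0.3842 -0.1104 -0.0088] [0.4409 0.1616 0.071 ] [0.4971 0.2076 0.4589]
scene 0.72 [307.8, 191.7] [ 0.3602  0.0565 -0.0076] [0.4345 0.1461 0.0738] [0.4914 0.2123 0.0962]
tcp [0.4222 0.0603 0.0887] j [ 34.8   7.  -41.6  -0.1 -41.1 -46.1] F [-0.3 -0.6 -1. ] w 0.0196 t 5.5
shift [-0.21   0.203 -0.246] turn [ 1.813  0.006 -0.002] | rows needed 1.1468712917961936 9.49917700457884
```

View pics/s2.png

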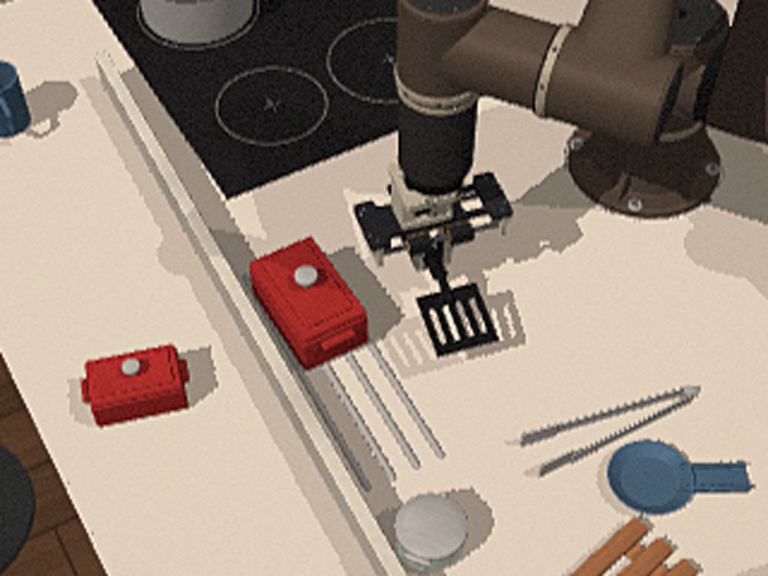

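The turner is gripped level. Next I raise it, turn it towards the upstand, and retract.

Call:
send_rows([
  [[-0.2,0.0,-0.05],[0,0,0]],
  [[-0.4,0,-0.1],[0,0,0]],
  [[-0.6,0.05,-0.15],[0.18,0,0]],
  [[-0.6,0.1,-0.2],[0.36,0,0]],
  [[-0.6,0.2,-0.25],[0.54,0,0]],
])

```text
time_s: 6.0
tcp_pos: [0.3852, 0.0291, 0.1781]
eef_rot: [0.8, 89.7, 54.7]
contact_force: [-1.6, 0.1, -0.7]
gripper_width: 0.0194
```

```bash
python3 -c "
from h import *
go([.378,.038,.17],Rdown(-3))"
```

```text
tcp [0.3852 0.0291 0.1781] j [ 34.   -4.7 -38.9  -0.1 -55.5 -70. ] F [-1.6  0.1 -0.7] w 0.0194 t 6.0
shift [0.054 0.074 0.02 ] turn [ 1.265  0.005 -0.003] | rows needed 0.280176434663468 6.627051501087169
```

Call:
send_rows([
  [[0,0.02,0.0],[0.19,0,0]],
  [[0,0.04,0.01],[0.38,0,0]],
  [[0,0.06,0.01],[0.57,0,0]],
  [[0,0.07,0.02],[0.76,0,0]],
  [[0,0.07,0.02],[0.95,0,0]],
])

```text
time_s: 6.5
tcp_pos: [0.3777, 0.0375, 0.1769]
eef_rot: [65.3, 89.8, 76.3]
contact_force: [-0.8, 0.6, -1.7]
gripper_width: 0.0197
```

```bash
python3 -c "
from h import *
go([.376,.038,.10],Rdown(-3))"
```

```text
tcp [0.3777 0.0375 0.1769] j [  35.9   -5.3  -39.6   -0.1  -55.5 -114.9] F [-0.8  0.6 -1.7] w 0.0197 t 6.5
shift [ 0.513  0.004 -0.011] turn [ 0.311  0.001 -0.004] | rows needed 1.5390193449758964 1.6267503237826126
```

Call:
send_rows([
  [[0,0,-0.02],[0.16,0,0]],
  [[0,0,-0.03],[0.31,0,0]],
  [[0.1,0,-0.03],[0.31,0,0]],
  [[0.2,0,-0.03],[0.31,0,0]],
  [[0.3,0,-0.03],[0.31,0,0]],
])

```text
time_s: 7.0
tcp_pos: [0.3726, 0.0365, 0.1304]
eef_rot: [114.1, 89.9, 111.1]
contact_force: [-0.8, -0.6, -1.6]
gripper_width: 0.0193
```

```bash
cat >> h.py <<'E'
def blade(p,zlo,zhi,box):
    g=cv2.cvtColor(p['color'],cv2.COLOR_RGB2GRAY)
    v,u=np.nonzero((g<75)&(p['range_z']>0));X=world(p,np.c_[u,v])
    k=(X[:,2]>zlo)&(X[:,2]<zhi)&(X[:,0]>box[0])&(X[:,0]<box[1])&(X[:,1]>box[2])&(X[:,1]<box[3])
    return X[k]
E
python3 - <<'E'
from h import *
p=r.capture('top'); save('t3',p['color'][165:275,230:430],4)
X=blade(p,.07,.13,(.44,.6,-.1,.15))
print(len(X),X.min(0),X.max(0),cv2.minAreaRect((X[:,:2]*1000).astype(np.float32)))
X=terr(p);q=X[X[:,2]>.07];print('terr',cv2.minAreaRect((q[:,:2]*1000).astype(np.float32)))
go([.376,.038,.055],Rdown(-3))
E
```

```text
1293 [ 0.4402 -0.0651  0.07  ] [0.5998 0.0909 0.1292] ((519.985595703125, 12.886650085449219), (156.0098876953125, 159.59059143066406), 89.9854507446289)
terr ((587.64453125, 13.1754150390625), (93.14432525634766, 156.2200469970703), 0.5983774662017822)
tcp [0.3713 0.0359 0.1283] j [  36.3   -2.   -44.3   -0.2  -47.8 -129.1] F [-2.1 -0.4 -4.8] w 0.0197 t 7.05
shift [0.488 0.016 0.032] turn [-0.001 -0.005 -0.001] | rows needed 1.4691403265140377 0.027187960979214037
```

View pics/t3.png

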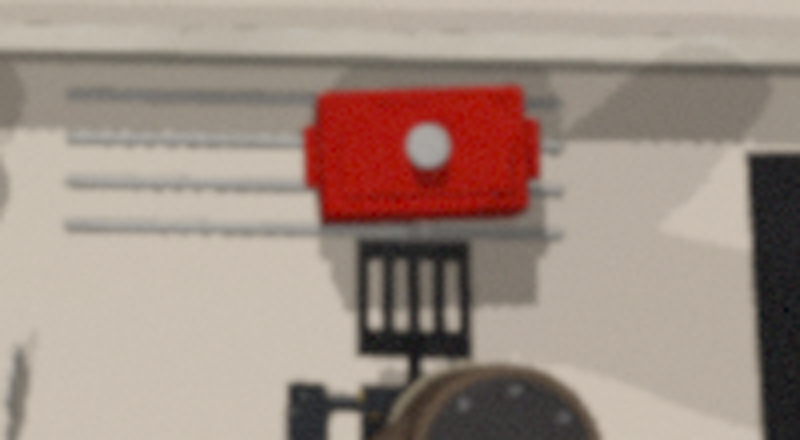

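Call:
send_rows([
  [[0.12,0,0.01],[0,0,0]],
  [[0.24,0.01,0.02],[0,0,0]],
  [[0.36,0.01,0.03],[0,0,0]],
  [[0.48,0.01,0.03],[0,0,0]],
  [[0.48,0.01,0.03],[0,0,0]],
])

```text
time_s: 7.55
tcp_pos: [0.3739, 0.036, 0.0542]
eef_rot: [-162.1, 89.5, -165.2]
contact_force: [-0.1, -0.4, -0.9]
gripper_width: 0.0191
```

```bash
python3 - <<'E'
from h import *
p=r.capture('top')
X=blade(p,.0,.06,(.44,.56,-.1,.15))
t=proj(p,[[.525,.03,.028],[.525,-.015,.028],[.525,.07,.028]]);print(t)
g=cv2.cvtColor(p['color'],cv2.COLOR_RGB2GRAY)
c=int(t[0][0]);print(c,g[200:250,c-10:c+12:4].T)
go([.40,.038,.055],Rdown(-3))
E
```

```text
[[329.8468 224.4413]
 [344.2204 224.0742]
 [317.0708 224.7676]]
329 [[ 65  64  68  59  64  69  72  57  62  65  68  60  67  56  55  59  64  58
   53  40  57  90 113 121 126 119  92  46  20  22  18  34  51  53  61  62
   57  58  53  56  56  57  56  55  53  56  51  46  42  38]
 [ 65  62  65  68  69  65  59  59  69  70  68  65  58  60  56  58  60  61
   46  42  59  91 111 111 112 106  82  45  26  20  33  58  78  80  85  85
   80  85  81  80  83  89 107 117 121 119 111  84  50  30]
 [ 73  67  65  64  61  59  69  64  64  71  68  71  63  64  61  68  59  60
   46  50  70  98 110 109 110 112  88  44  22  22  40  74  99 109 112 111
  116 114 113 113 113 112 112 117 118 118 113  91  57  37]
 [113 116 113 102  89  67  70  66  67  67  62  65  70  59  65  64  63  66
   54  47  72  93 108 110 110 114  85  47  19  22  19  30  41  52  56  52
   53  56  54  53  58  52  55  54  53  48  50  41  34  36]
 [167 165 167 165 160 151 120  77  60  48  45  58  64  55  58  61  64  49
   46  63  96 111 112 111 109 116  92  54  25  16  28  47  71  81  86  81
   79  82  79  82  79  85 105 117 116 117 108  83  59  39]
 [163 164 161 162 155 138 106  66  51  49  50  51  57  62  60  68  63  59
   47  68 104 115 113 108 108 110  90  53  24  10  32  61  94 108 113 113
  114 111 109 103 104 106 111 113 116 116 111  94  60  39]]
tcp [0.3745 0.0364 0.0553] j [  36.     6.2  -49.3   -0.3  -34.9 -128.8] F [ 1.2 -0.1 -0.9] w 0.0193 t 7.6
shift [0.001 0.02  0.169] turn [-0.001 -0.009  0.003] | rows needed 0.5100341477191649 0.05106471476480631
```

Call:
send_rows([
  [[0,0.02,0.04],[0,0,0]],
  [[0,0.02,0.08],[0,0,0]],
  [[0,0.02,0.12],[0,0,0]],
  [[0,0.02,0.16],[0,0,0]],
  [[0,0.02,0.2],[0,0,0]],
])

```text
time_s: 8.1
tcp_pos: [0.4042, 0.0374, 0.0551]
eef_rot: [-164.7, 89.5, -167.8]
contact_force: [-6.8, 1.9, 1.8]
gripper_width: 0.0196
```

```bash
cat >> h.py <<'E'
O=np.array([.6673,.0913]);YA=np.radians(-2.8)
def tline(p,m):
    """subpixel: minAreaRect of lid-top + wall-top silhouettes via plane z=.067 from mask m contour"""
def terrpose(p):
    X=terr(p);q=X[X[:,2]>.07];(c,wh,a)=cv2.minAreaRect((q[:,:2]*1000).astype(np.float32))
    if a>45:a-=90
    x=np.array([np.cos(YA),np.sin(YA)]);y=np.array([-x[1],x[0]]);d=np.array(c)/1000-O
    print('terr upst xy',round(d@x,4),round(d@y,4),'yaw rel',round(a-np.degrees(YA),2),'size',np.round(wh,0))
E
python3 - <<'E'
from h import *
p=r.capture('top');terrpose(p)
p=r.capture('scene');terrpose(p)
go([.42,.038,.055],Rdown(-3))
E
```

```text
terr upst xy -0.0657 -0.0838 yaw rel -0.88 size [155.  93.]
terr upst xy -0.0613 -0.0798 yaw rel 0.24 size [158.  96.]
tcp [0.4052 0.0377 0.0552] j [  33.3    9.   -45.6   -0.3  -35.8 -126.1] F [-1.5  0.4  0.5] w 0.0194 t 8.2
shift [0.001 0.007 0.099] turn [-0.002 -0.01   0.003] | rows needed 0.2963031109701813 0.05251591603987205
```

Call:
send_rows([
  [[0,0,0.03],[0,0,0]],
  [[0,0,0.05],[0,0,0]],
  [[0,0,0.07],[0,0,0]],
  [[0,0,0.085],[0,0,0]],
  [[0,0,0.1],[0,0,0]],
])

```text
time_s: 8.7
tcp_pos: [0.4175, 0.0356, 0.0545]
eef_rot: [-161.4, 89.3, -164.6]
contact_force: [-12.7, 0.2, 2.4]
gripper_width: 0.0197
```

Call:
send_rows([
  [[0,0,0.005],[0,0,0]],
  [[0,0,0.01],[0,0,0]],
  [[0,0,0.015],[0,0,0]],
  [[0,0,0.02],[0,0,0]],
  [[0,0,0.02],[0,0,0]],
])

```text
time_s: 9.2
tcp_pos: [0.4178, 0.0342, 0.0537]
eef_rot: [-160.3, 89.0, -163.5]
contact_force: [-10.2, 1.7, 0.9]
gripper_width: 0.0194
```

```bash
python3 - <<'E'
from h import *
p=r.capture('top');terrpose(p)
p=r.capture('scene');terrpose(p)
go([.42,.038,.055],Rdown(-3))
E
```

```text
terr upst xy -0.052 -0.086 yaw rel 0.1 size [156.  91.]
terr upst xy -0.0493 -0.0825 yaw rel 0.57 size [157.  96.]
tcp [0.4178 0.0343 0.0538] j [  31.7   10.6  -43.7   -0.5  -36.7 -124.5] F [-10.9   1.3   1.5] w 0.0196 t 9.3
shift [-0.009  0.026  0.013] turn [-0.005 -0.021  0.008] | rows needed 0.08972181488435257 0.12212087997087868
```

Call:
send_rows([
  [[0,0,-0.05],[0,0,0]],
  [[0,0.03,-0.15],[0,0,0]],
  [[-0.2,0.03,-0.25],[0,0,0]],
  [[-0.45,0.03,-0.25],[0,0,0]],
  [[-0.7,0.03,-0.25],[0,0,0]],
])

```text
time_s: 9.8
tcp_pos: [0.3823, 0.0415, 0.1611]
eef_rot: [-160.4, 89.1, -163.6]
contact_force: [1.2, 1.0, -2.1]
gripper_width: 0.0196
```

```bash
python3 - <<'E'
from h import *
p=r.capture('top');terrpose(p)
p=r.capture('scene');terrpose(p)
go([.46,-.2,.19],Rdown(87.2))
E
```

```text
terr upst xy -0.0518 -0.0857 yaw rel -0.15 size [156.  91.]
terr upst xy -0.0484 -0.0813 yaw rel 0.6 size [160.  96.]
tcp [0.3857 0.0432 0.1645] j [  35.7   -3.1  -39.5   -0.3  -53.9 -128.7] F [ 0.9  0.1 -0.9] w 0.0195 t 9.9
shift [-0.174 -1.592  0.582] turn [-2.008 -0.007 -0.007] | rows needed 5.110761050339981 10.51786359243881
```

Call:
send_rows([
  [[-0.06,-0.18,0.05],[-0.19,0,0]],
  [[-0.12,-0.36,0.1],[-0.38,0,0]],
  [[-0.18,-0.54,0.15],[-0.57,0,0]],
  [[-0.18,-0.72,0.2],[-0.76,0,0]],
  [[-0.18,-0.9,0.3],[-0.95,0,0]],
])

```text
time_s: 10.4
tcp_pos: [0.423, -0.0935, 0.1918]
eef_rot: [133.5, 89.7, 172.0]
contact_force: [0.2, 2.3, -0.2]
gripper_width: 0.0191
```

```bash
python3 - <<'E'
from h import *
go([.5,-.23,.19],Rdown(87.2))
E
```

```text
tcp [ 0.423  -0.0935  0.1918] j [ 13.7  -0.1 -32.6  -0.1 -57.7 -65.2] F [ 0.2  2.3 -0.2] w 0.0191 t 10.4
shift [ 0.009 -1.032 -0.164] turn [-1.083 -0.002 -0.005] | rows needed 3.1355789324118266 5.672599408032851
```

Call:
send_rows([
  [[0,-0.2,-0.03],[-0.19,0,0]],
  [[0,-0.4,-0.06],[-0.38,0,0]],
  [[0,-0.6,-0.1],[-0.57,0,0]],
  [[0,-0.8,-0.13],[-0.76,0,0]],
  [[0,-1.0,-0.16],[-0.95,0,0]],
])

```text
time_s: 10.9
tcp_pos: [0.4983, -0.2271, 0.1913]
eef_rot: [92.3, 89.8, 173.6]
contact_force: [0.2, 0.4, -1.1]
gripper_width: 0.0196
```

```bash
python3 - <<'E'
from h import *
go([.598,-.243,.15],Rdown(87.2))
E
```

```text
tcp [ 0.4983 -0.2271  0.1913] j [ -4.   11.2 -19.8  -0.  -59.2  -4.7] F [ 0.2  0.4 -1.1] w 0.0196 t 10.9
shift [ 0.273 -0.674 -0.004] turn [-0.132  0.    -0.004] | rows needed 2.181101125939608 0.69011285942094
```

Call:
send_rows([
  [[0.05,-0.2,0],[-0.13,0,0]],
  [[0.1,-0.4,0],[-0.13,0,0]],
  [[0.2,-0.6,0],[-0.13,0,0]],
  [[0.27,-0.67,0],[-0.13,0,0]],
  [[0.27,-0.67,0],[-0.13,0,0]],
])

```text
time_s: 11.4
tcp_pos: [0.5975, -0.2422, 0.1477]
eef_rot: [85.2, 89.6, 172.3]
contact_force: [-0.5, -0.5, -1.7]
gripper_width: 0.0193
```

```bash
python3 - <<'E'
from h import *
p=r.capture('top');terrpose(p);save('t4',p['color'][160:280,230:430],4)
q=r.capture('scene');terrpose(q)
go([.598,-.243,.055],Rdown(87.2))
E
```

```text
terr upst xy -0.0525 -0.0853 yaw rel -0.71 size [156.  91.]
terr upst xy -0.0487 -0.0829 yaw rel -0.48 size [157.  95.]
tcp [ 0.5969 -0.2422  0.15  ] j [ -4.8  21.9 -10.4  -0.  -57.9   1.9] F [ 0.1 -0.2 -1.4] w 0.0198 t 11.5
shift [ 0.633 -0.01  -0.005] turn [-0.002  0.    -0.005] | rows needed 1.9001401853016233 0.029816451624841707
```

View pics/t4.png

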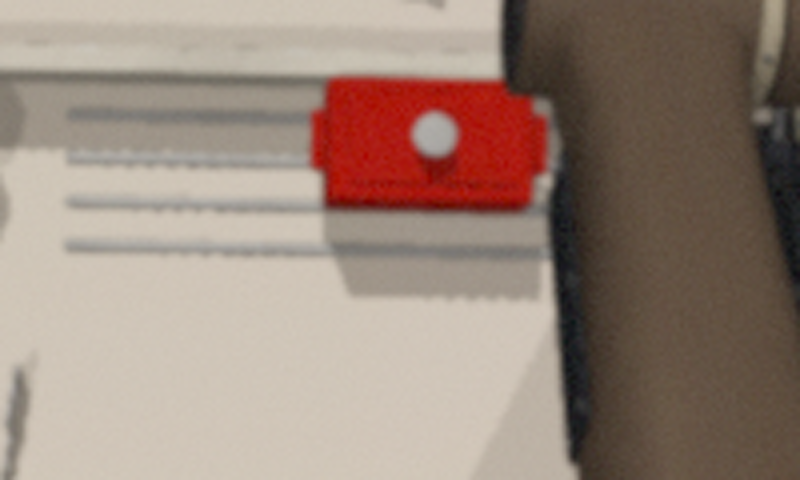

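Call:
send_rows([
  [[0.15,-0.01,-0.04],[0,0,0]],
  [[0.3,-0.01,-0.04],[0,0,0]],
  [[0.45,-0.01,-0.04],[0,0,0]],
  [[0.6,-0.01,-0.04],[0,0,0]],
  [[0.66,-0.01,-0.04],[0,0,0]],
])

```text
time_s: 12.0
tcp_pos: [0.5961, -0.2479, 0.0502]
eef_rot: [84.7, 89.7, 171.8]
contact_force: [-0.6, 0.6, -0.9]
gripper_width: 0.0197
```

```bash
python3 - <<'E'
from h import *
q=r.capture('scene');terrpose(q);p=r.capture('wrist')
a=cv2.resize(q['color'][110:270,170:330],(400,400));b=p['color'][20:420:1,80:480];save('sw5',np.hstack([a,b]))
go([.604,-.205,.050],Rdown(87.2))
E
```

```text
terr upst xy -0.0488 -0.0838 yaw rel 0.22 size [160.  95.]
tcp [ 0.5967 -0.2481  0.0508] j [ -5.3  28.1 -15.5   0.  -46.7   2.4] F [-0.4 -0.3 -1. ] w 0.0194 t 12.1
shift [ 0.005 -0.034  0.289] turn [-0.002  0.    -0.007] | rows needed 0.8745702244307723 0.03766504679077362
```

View pics/sw5.png

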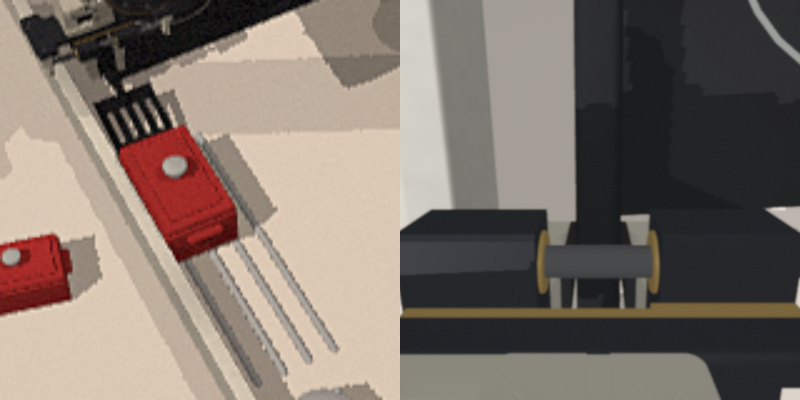

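Call:
send_rows([
  [[0,0,0.03],[0,0,0]],
  [[0,0,0.07],[0,0,0]],
  [[0,0,0.11],[0,0,0]],
  [[0,0,0.15],[0,0,0]],
  [[0,0,0.19],[0,0,0]],
])

```text
time_s: 12.6
tcp_pos: [0.5984, -0.2189, 0.0513]
eef_rot: [86.8, 89.7, 174.0]
contact_force: [0.1, 0.0, -1.5]
gripper_width: 0.0193
```

Call:
send_rows([
  [[0,-0.002,0.04],[0,0,0]],
  [[0,-0.004,0.08],[0,0,0]],
  [[0,-0.006,0.12],[0,0,0]],
  [[0,-0.008,0.16],[0,0,0]],
  [[0,-0.01,0.2],[0,0,0]],
])

```text
time_s: 13.1
tcp_pos: [0.601, -0.1895, 0.0514]
eef_rot: [100.1, 89.7, -172.7]
contact_force: [-1.6, -5.8, 0.3]
gripper_width: 0.0193
```

```bash
python3 - <<'E'
from h import *
terrpose(r.capture('top'));terrpose(r.capture('scene'))
go([.604,-.14,.050],Rdown(87.2))
E
```

```text
terr upst xy -0.0519 -0.0365 yaw rel 1.27 size [113.  90.]
terr upst xy -0.0484 -0.0539 yaw rel 0.73 size [156.  95.]
tcp [ 0.6011 -0.1887  0.0513] j [  0.3  26.9 -17.7  -0.  -45.8  -3.1] F [-2.1 -2.3 -1.5] w 0.0194 t 13.2
shift [ 0.008 -0.003  0.325] turn [-0.001 -0.    -0.007] | rows needed 0.9764964471597574 0.03713535522751203
```

Call:
send_rows([
  [[0,-0.002,0.045],[0,0,0]],
  [[0,-0.004,0.09],[0,0,0]],
  [[0,-0.006,0.135],[0,0,0]],
  [[0,-0.008,0.18],[0,0,0]],
  [[0,-0.01,0.225],[0,0,0]],
])

```text
time_s: 13.7
tcp_pos: [0.6034, -0.1558, 0.0512]
eef_rot: [100.7, 89.6, -172.1]
contact_force: [-1.5, -7.7, 0.3]
gripper_width: 0.0194
```

```bash
python3 - <<'E'
from h import *
terrpose(r.capture('top'));terrpose(r.capture('scene'))
go([.604,-.14,.050],Rdown(87.2))
E
```

```text
terr upst xy -0.0527 -0.0002 yaw rel 0.85 size [107.  90.]
terr upst xy -0.0489 -0.0199 yaw rel 0.07 size [160.  96.]
tcp [ 0.6039 -0.1548  0.0512] j [  3.5  26.4 -18.6  -0.  -45.4  -6.3] F [-0.2 -1.2 -0.6] w 0.0194 t 13.8
shift [0.008 0.004 0.099] turn [ 0.    -0.001 -0.008] | rows needed 0.29751530688333183 0.042361339300446416
```

Call:
send_rows([
  [[0,-0.002,0.045],[0,0,0]],
  [[0,-0.004,0.09],[0,0,0]],
  [[0,-0.006,0.135],[0,0,0]],
  [[0,-0.008,0.18],[0,0,0]],
  [[0,-0.01,0.225],[0,0,0]],
])

```text
time_s: 14.3
tcp_pos: [0.6061, -0.122, 0.051]
eef_rot: [100.4, 89.5, -172.4]
contact_force: [-2.6, -6.9, -0.2]
gripper_width: 0.0196
```

```bash
python3 - <<'E'
from h import *
terrpose(r.capture('top'));terrpose(r.capture('scene'))
go([.606,-.1,.050],Rdown(87.2))
E
```

```text
terr upst xy -0.054 0.0547 yaw rel 1.36 size [64. 90.]
terr upst xy -0.0492 0.0136 yaw rel 0.35 size [160.  96.]
tcp [ 0.6067 -0.1211  0.0511] j [  6.8  26.1 -19.2  -0.  -45.2  -9.5] F [-0.7 -1.3 -1.3] w 0.0194 t 14.4
shift [0.007 0.011 0.14 ] turn [ 0.001 -0.001 -0.009] | rows needed 0.4219508870034094 0.04680078078734032
```

Call:
send_rows([
  [[0,-0.002,0.045],[0,0,0]],
  [[0,-0.004,0.09],[0,0,0]],
  [[0,-0.006,0.135],[0,0,0]],
  [[0,-0.008,0.18],[0,0,0]],
  [[0,-0.01,0.225],[0,0,0]],
])

```text
time_s: 14.9
tcp_pos: [0.6089, -0.0883, 0.0508]
eef_rot: [99.9, 89.5, -172.9]
contact_force: [-3.5, -7.9, 0.2]
gripper_width: 0.0192
```

```bash
python3 - <<'E'
from h import *
terrpose(r.capture('top'));terrpose(r.capture('scene'))
go([.608,-.07,.050],Rdown(87.2))
E
```

```text
terr upst xy -0.0535 0.0973 yaw rel 9.59 size [96. 51.]
terr upst xy -0.0492 0.0478 yaw rel 0.57 size [161.  96.]
tcp [ 0.6095 -0.0873  0.0509] j [ 10.   25.9 -19.5  -0.1 -45.1 -12.6] F [-1.4 -2.4 -1.3] w 0.0197 t 15.0
shift [0.006 0.016 0.115] turn [ 0.001 -0.001 -0.01 ] | rows needed 0.34827495302630007 0.051202749216573536
```

Call:
send_rows([
  [[0,0,0.04],[0,0,0]],
  [[0,-0.001,0.08],[0,0,0]],
  [[0,-0.002,0.12],[0,0,0]],
  [[0,-0.003,0.16],[0,0,0]],
  [[0,-0.004,0.2],[0,0,0]],
])

```text
time_s: 15.5
tcp_pos: [0.611, -0.0582, 0.0507]
eef_rot: [98.5, 89.5, -174.2]
contact_force: [-3.0, -6.3, 0.1]
gripper_width: 0.0195
```

Call:
send_rows([
  [[0,0,0.04],[0,0,0]],
  [[0,-0.001,0.08],[0,0,0]],
  [[0,-0.002,0.12],[0,0,0]],
  [[0,-0.003,0.16],[0,0,0]],
  [[0,-0.004,0.2],[0,0,0]],
])

```text
time_s: 16.0
tcp_pos: [0.6124, -0.0291, 0.0505]
eef_rot: [102.0, 89.4, -170.8]
contact_force: [-2.3, -6.6, 0.0]
gripper_width: 0.0191
```

```bash
python3 - <<'E'
from h import *
p=r.capture('top');q=r.capture('scene');terrpose(q)
a=cv2.resize(p['color'][160:240,220:320],(400,320),interpolation=2);b=cv2.resize(q['color'][170:290,190:340],(400,320),interpolation=2)
save('l6',np.hstack([a,b]))
go([.608,-.01,.050],Rdown(87.2))
E
```

```text
terr upst xy -0.0497 0.1073 yaw rel 0.29 size [159.  95.]
tcp [ 0.6129 -0.0282  0.0506] j [ 15.5  25.8 -19.7  -0.1 -45.  -18.2] F [-2.2 -2.9 -0.2] w 0.0196 t 16.1
shift [0.004 0.038 0.12 ] turn [ 0.001 -0.002 -0.012] | rows needed 0.37752900027208025 0.06222747305455737
```

View pics/l6.png

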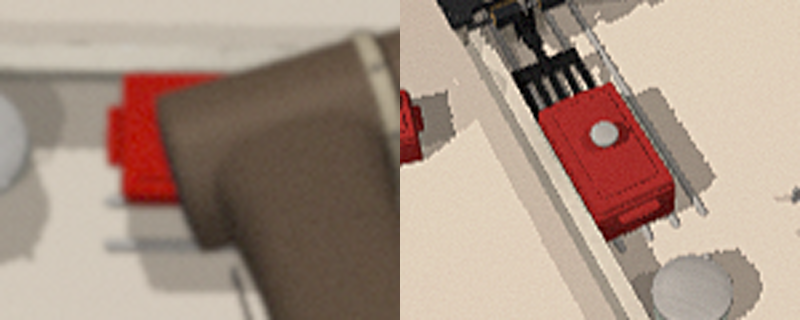

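```bash
python3 - <<'E'
from h import *
p=r.capture('top')
uv=lambda a:np.array(a,float)/4+[220,160]-[.375,.375]
x=np.array([np.cos(YA),np.sin(YA)]);y=np.array([-x[1],x[0]])
for n,a,z in(('rod',[[106,202],[106,245]],.005),('lead',[[123.5,80],[124,195]],.067),('back',[[130,74]],.067)):
    w=plane(p,uv(a),z)[:,:2]; print(n,w,np.c_[(w-O)@x,(w-O)@y])
# robust in color: red rows' left edge of wall (exclude lug rows)
m=redmask(p).astype(np.uint8)
for row in(180,182,184,203,205,207): 
    c=np.nonzero(m[row,235:300])[0]; print(row,c.min()+235 if len(c) else None)
q=r.capture('scene');X=terr(q);t=X[X[:,2]>.03]@np.eye(3);d=(t[:,:2]-O)@y;e=(t[:,:2]-O)@x
k=(abs(e+.05)>.03);print('scene lead y pct',np.percentile(d[k],[95,98,99.5]),'back x pct',np.percentile(e,[1,99,99.8]))
g=cv2.cvtColor(q['color'],cv2.COLOR_RGB2GRAY)
E
```

```text
rod [[0.5794 0.293 ]
 [0.545  0.2936]] [[-0.0976  0.1972]
 [-0.1321  0.1961]]
lead [[0.6666 0.2732]
 [0.5775 0.2744]] [[-0.0096  0.1817]
 [-0.0987  0.1785]]
back [[0.6712 0.2681]] [[-0.0048  0.1768]]
180 251
182 251
184 251
203 251
205 251
207 251
scene lead y pct [0.1844 0.186  0.1871] back x pct [-0.0964 -0.0011 -0.0004]
```

Call:
send_rows([
  [[0,0,0.025],[0,0,0]],
  [[0,0,0.05],[0,0,0]],
  [[0,0,0.075],[0,0,0]],
  [[0,0,0.095],[0,0,0]],
  [[0,0,0.105],[0,0,0]],
])

```text
time_s: 16.7
tcp_pos: [0.6136, -0.0132, 0.0506]
eef_rot: [99.6, 89.5, -173.2]
contact_force: [-1.3, -6.4, -0.4]
gripper_width: 0.0193
```

```bash
python3 - <<'E'
from h import *
p=r.capture('top');q=r.capture('scene');terrpose(q)
x=np.array([np.cos(YA),np.sin(YA)]);y=np.array([-x[1],x[0]])
m=redmask(p).astype(np.uint8);print([np.nonzero(m[row,235:300])[0].min()+235 for row in(180,182,203,205,207)])
save('l7',np.hstack([cv2.resize(p['color'][160:240,220:320],(400,320),interpolation=2),cv2.resize(q['color'][230:290,240:315],(400,320),interpolation=2)]))
X=terr(q);d=(X[:,:2]-O)@y;e=(X[:,:2]-O)@x;k=(abs(e+.05)>.03);print('scene lead',np.percentile(d[k],[95,98,99.5]))
go([.608,-.06,.050],Rdown(87.2))
E
```

```text
terr upst xy -0.0499 0.1232 yaw rel 0.1 size [158.  96.]
[np.int64(246), np.int64(247), np.int64(246), np.int64(246), np.int64(246)]
scene lead [0.2001 0.2011 0.2025]
tcp [ 0.6137 -0.013   0.0505] j [ 16.9  25.8 -19.7  -0.2 -45.  -19.6] F [-1.7 -4.4 -0.2] w 0.0192 t 16.8
shift [ 0.004  0.022 -0.315] turn [ 0.    -0.002 -0.012] | rows needed 0.9472360288268552 0.061574999172759375
```

View pics/l7.png

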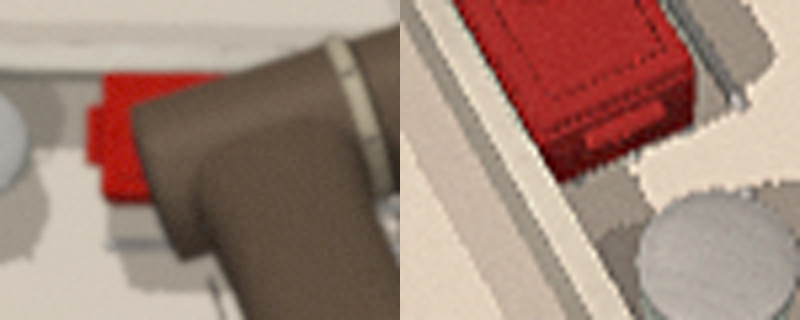

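Top view: the leading wall (col ≈104) is level with the rod ends (col ≈106), allowing for parallax. In the scene view the rod tips barely show past the wall. Next I retract and lay the turner down.

Call:
send_rows([
  [[0,0.0,-0.08],[0,0,0]],
  [[0,0.02,-0.2],[0,0,0]],
  [[-0.1,0.05,-0.4],[0,0,0]],
  [[-0.3,0.1,-0.5],[0,0,0]],
  [[-0.5,0.3,-0.5],[0,0,0]],
])

```text
time_s: 17.3
tcp_pos: [0.5667, -0.0885, 0.1263]
eef_rot: [100.9, 89.5, -172.0]
contact_force: [0.3, 0.7, 0.4]
gripper_width: 0.0191
```

```bash
python3 - <<'E'
from h import *
go([.42,.02,.10],Rdown(80))
E
```

```text
tcp [ 0.5667 -0.0885  0.1263] j [ 10.6  17.4 -20.9  -0.  -52.2 -13.6] F [0.3 0.7 0.4] w 0.0191 t 17.3
shift [0.183 1.012 0.672] turn [ 0.157 -0.003 -0.011] | rows needed 3.6858262629813674 0.8255840539722558
```

Call:
send_rows([
  [[0,0.3,0],[0.05,0,0]],
  [[0,0.6,0],[0.1,0,0]],
  [[0,0.85,0.15],[0.15,0,0]],
  [[0.05,1.0,0.4],[0.157,0,0]],
  [[0.1,1.0,0.67],[0.157,0,0]],
])

```text
time_s: 17.8
tcp_pos: [0.419, 0.0187, 0.1129]
eef_rot: [95.9, 89.6, 175.7]
contact_force: [1.4, 0.6, -1.3]
gripper_width: 0.0197
```

```bash
python3 - <<'E'
from h import *
p=r.capture('top');q=r.capture('scene');terrpose(p);terrpose(q)
for c in(p,q):
    d=r.trace(c,'turner')
    if d:
        m=d[0]['mask']&(cv2.cvtColor(c['color'],cv2.COLOR_RGB2GRAY)<80);X=maskpts(c,m);X=X[(X[:,2]<.13)&(X[:,1]>.09)]
        a=np.c_[X[:,:2],np.ones(len(X))];print(d[0]['score'],len(X),'plane',np.linalg.lstsq(a,X[:,2],rcond=None)[0],'front z',np.median(X[X[:,1]>np.percentile(X[:,1],90),2]),X.max(0))
go([.42,.02,.031],Rdown(80))
E
```

```text
terr upst xy -0.0532 0.1184 yaw rel 1.29 size [155.  93.]
terr upst xy -0.0497 0.1217 yaw rel 0.31 size [158.  95.]
0.64 219 plane [-0.0174 -0.2013  0.1272] front z 0.08884105859317704 [0.4798 0.1648 0.1095]
0.7 415 plane [-0.0266 -0.1762  0.1273] front z 0.08621260574262957 [0.4873 0.1737 0.1107]
tcp [0.422  0.0199 0.1127] j [ 29.5   4.8 -39.8  -0.3 -45.7 -39.2] F [-0.1 -0.4 -0.5] w 0.0199 t 18.0
shift [ 0.545  0.009 -0.   ] turn [ 0.002 -0.002 -0.01 ] | rows needed 1.6337276965959662 0.05506048714594174
```

Call:
send_rows([
  [[0.14,0.01,0],[0,0,0]],
  [[0.28,0.01,0],[0,0,0]],
  [[0.42,0.01,0],[0,0,-0.01]],
  [[0.5,0.01,0],[0,0,-0.01]],
  [[0.545,0.01,0],[0,0,-0.01]],
])

```text
time_s: 18.5
tcp_pos: [0.4194, 0.0186, 0.03]
eef_rot: [156.5, 89.8, -123.5]
contact_force: [0.1, -0.8, -0.2]
gripper_width: 0.0196
```

Call:
send_rows([
  [[0.004,0,0],[0,0,0]],
  [[0.008,0,0],[0,0,0]],
  [[0.01,0,0],[0,0,0]],
  [[0.01,0,0],[0,0,0]],
  [[0.01,0,0],[0,0,0]],
])

```text
time_s: 19.0
tcp_pos: [0.4198, 0.0187, 0.029]
eef_rot: [172.8, 89.9, -107.2]
contact_force: [0.4, -2.0, 3.2]
gripper_width: 0.019
```

Call:
send_rows([
  [[0,0,0],[0,0,0]],
  [[0,0,0],[0,0,0]],
  [[0,0,0],[0,0,0]],
  [[0,0,0],[0,0,0]],
  [[0,0,0],[0,0,0]],
], jaw=0)

```text
time_s: 19.5
tcp_pos: [0.4198, 0.0187, 0.0289]
eef_rot: [171.5, 89.9, -108.5]
contact_force: [0.0, -0.4, -0.4]
gripper_width: 0.0433
```

Released at 44 mm opening. Now I lift straight up and move clear.

Call:
send_rows([
  [[-0.1,0,0],[0,0,0]],
  [[-0.3,0,0],[0,0,0]],
  [[-0.5,0,0],[0,0,0]],
  [[-0.75,0,0],[0,0,0]],
  [[-1.0,0,0],[0,0,0]],
])

```text
time_s: 20.0
tcp_pos: [0.4194, 0.0188, 0.1803]
eef_rot: [161.2, 89.8, -118.8]
contact_force: [0.8, 0.2, 0.0]
gripper_width: 0.0435
```

Call:
send_rows([
  [[0,0.05,-0.25],[0,0,0]],
  [[0,0.1,-0.5],[0,0,0]],
  [[0,0.1,-0.75],[0,0,0]],
  [[0,0.1,-1.0],[0,0,0]],
  [[0,0.1,-1.0],[0,0,0]],
])

```text
time_s: 20.5
tcp_pos: [0.3772, -0.1291, 0.1805]
eef_rot: [151.8, 89.8, -128.5]
contact_force: [0.6, 0.9, 1.2]
gripper_width: 0.0438
```

```bash
python3 - <<'E'
from h import *
p=r.capture('top');q=r.capture('scene');terrpose(p);terrpose(q)
x=np.array([np.cos(YA),np.sin(YA)]);y=np.array([-x[1],x[0]])
for c in(p,q):
    for t in('turner','salt_cellar','tongs','spoon_rest','pot_stand'):
        d=r.trace(c,t) if t!='turner' else r.trace(c,t)
        if d:
            X=maskpts(c,d[0]['mask'])
            if t=='turner':X=X[X[:,2]<.08]
            print(t,round(d[0]['score'],2),np.median(X,0),X.min(0),X.max(0))
    X=terr(c);d=(X[:,:2]-O)@y;e=(X[:,:2]-O)@x;k=abs(e+.05)>.03;print('lead y',np.percentile(d[k],[98,99.5]),'back',[np.percentile(e[kk],99) for kk in(d>.16,d<.08)])
print(r.get_state()['tcp_pos'])
save('e8',np.vstack([cv2.resize(p['color'][150:290,190:470],(560,280)),cv2.resize(q['color'][60:300,100:500],(533,320))[:, :533].copy() if 0 else cv2.resize(q['color'][80:300,120:505],(560,320))]))
E
```

```text
terr upst xy -0.0528 0.1189 yaw rel 0.13 size [157.  91.]
terr upst xy -0.0497 0.1213 yaw rel 0.1 size [159.  95.]
turner 0.69 [0.4249 0.0888 0.0181] [ 0.391  -0.1238 -0.0038] [0.4871 0.167  0.0403]
salt_cellar 0.78 [0.6228 0.3906 0.0577] [ 0.583   0.3504 -0.0055] [0.6679 0.4408 0.067 ]
tongs 0.71 [0.3677 0.3827 0.0202] [0.2125 0.3294 0.0002] [0.448  0.388  0.0373]
spoon_rest 0.97 [0.3282 0.4702 0.0097] [ 0.2268  0.4049 -0.0055] [0.3945 0.5311 0.0262]
pot_stand 0.83 [0.4616 0.5979 0.0204] [ 0.3585  0.4946 -0.0058] [0.5658 0.7031 0.0311]
lead y [0.1915 0.1941] back [np.float64(-0.00914489861450872), np.float64(-0.010018641882094722)]
turner 0.76 [0.4252 0.0978 0.0126] [ 0.3883 -0.1324 -0.0078] [0.4868 0.1704 0.0348]
salt_cellar 0.81 [0.6303 0.4043 0.0551] [ 0.5675  0.3494 -0.0042] [0.6704 0.4387 0.0645]
tongs 0.59 [0.348  0.3713 0.0134] [ 0.2109  0.3194 -0.0053] [0.4512 0.3924 0.0327]
spoon_rest 0.76 [0.3226 0.4718 0.0076] [ 0.2244  0.4066 -0.0044] [0.3951 0.5336 0.0219]
pot_stand 0.82 [0.4673 0.6044 0.0187] [ 0.3588  0.4961 -0.0046] [0.568  0.7045 0.0283]
lead y [0.2017 0.2022] back [np.float64(-0.0020866709467199035), np.float64(-0.0010600831672060965)]
[ 0.3787 -0.1259  0.1807]
```

View pics/e8.png

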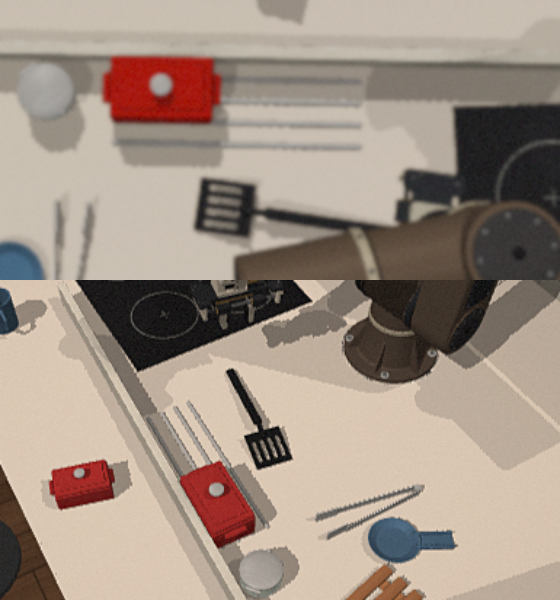

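```bash
python3 -c "
from h import *
print(r.close_job())"
```

```text
the job is handed in; nothing more can be done
None
```

I pushed the larger terrine back against the upstand with the turner and fed it left to the rod ends. I then laid the turner flat in front of the rods and handed the job in at about 21 s, though `close_job` returns no verdict.

**What the last checks showed**
- **Terrine against the upstand:** its centre measured 53 mm from the upstand in the top view and 50 mm in the scene view (50 mm is snug). Both are within 1 mm of the values when it was pressed against the upstand with about 11 N, and it is turned only about 0.1° relative to the wall.
- **Leading wall at the rod ends:** its centre is 119–121 mm along the rods, where 120 mm is exactly level. The leading wall is therefore within about 2 mm.
- **Turner:** it lies flat and right way up at about x 0.39–0.49 m, y −0.13 to +0.17 m, clear of the rods and the cooktop. The gripper is well away from it.
- **Other things:** nothing in the force readings suggests contact between the robot and the terrine. The salt cellar, spoon rest and pot stand measure where they started. The tongs' outer limits also match, though their detected middle varies because the networks see different parts of them.

**Where the measurements disagreed**
- **Cameras:** the two views differ by about 3 mm throughout.
- **Edge figures:** a cruder edge check from the top view put the back wall 9–10 mm off the upstand and the leading wall at about 192–194 mm. I discounted it because the top view sees mainly the lid, which is set in from the walls; the scene view gave 1–2 mm and 202 mm.

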